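# Roll a sample jar up the loading ramp of the jar checker and start the check

## Robot

A 6-joint arm with a two-finger parallel gripper is mounted at the origin on the work surface. World frame = base frame: x ahead of the robot, y to its left, z up, the work surface at z = 0. Lengths are in m, angles in degrees, forces in N, time in s.
With the tool pointing down it reaches from about 0.35 to 0.875 m from the base axis. Payload 4.2 kg.
Tool frame: the origin (TCP) lies midway between the tips of the shut fingers; the grasp point (between the pads) lies 19 mm behind it; y points along the fingers, x is the direction in which the jaws open and shut, and the axes are right-handed (so a half turn about y gives the same grasp; the last joint's range is limited). The gripper opens to 87 mm and grips with 3 to 60 N. Pads are 19 mm wide; open, the fingers measure 117 mm over their backs; the gripper's body (75 mm by 190 mm) begins 51 mm behind the grasp point.
Start: joints at [90.275, 22.042, 0.453, 0, -68.411, -14.817], TCP at [0.157, 0.605, 0.223] pointing down, gripper open.
Joint ranges: [-179.83, 179.83], [-69.29, 118.12], [-61.27, 80.66], [-181.25, 117.63], [-171.15, -9.14], [-177.46, 177.46]. Speed limits (degrees/s): [159.86, 159.86, 180, 180, 180, 180].

## Interface

Orientations are given as a 3x3 rotation matrix whose columns are the frame's x, y, z axes.
In Python, from station import * gives the robot as it stands.
- The arm moves only by the tool jog_arm, never from a script. Its argument "series" is a list of rows, each a list of 3 entries, a list of its own where there are three numbers: the shift along the tool's x, y, z in m, then the turn, a rotation vector about the tool's x, y, z in degrees, then the finger opening in m, from 0 to 0.087. A call has 1 to 10 rows; each row shifts and turns the commanded pose from where the row before left it, along the tool's axes as they then stand; what a row does not reach is not made up. A row lasts 1/8 s, in which the tool goes at most 62.5 mm and 10.7 degrees, less where a joint would pass 70% of its speed; a pose out of reach is approached as far as the arm can. A call is refused whole if a number of a shift passes 0.0625 or a number of a turn 10.7, either way. A call with a gripper value outside its range is refused whole. The fingers move at their own pace and stop on an object; the grip force is fixed at half the most. Time passes only in rows, so rows that do not move let the fingers close. It gives the time, the measured TCP pose, the force and the opening at its end, in the units of the state.
- sense(): the state, without advancing time (a new reading comes with each control period).
- capture(name): name is "scene" or "top" or "wrist"; returns the picture (420x560x3 uint8, red, green, blue); there is no depth.
- camera_info(name): a dict with "fx", "fy", "cx", "cy" (pixels), "rvec" (rotation vector, rad) and "tvec" (3), from world to camera coordinates, as OpenCV has them. Camera axes: x right, y down, z forward; pixel columns grow to the right and rows downward; lengths in m; the calibration is good to about 2 mm. The wrist camera is an equidistant fisheye: a pixel r from the principal point sees the ray r / f radians off the axis. A picture is of the moment at which its call begins: read the wrist's pose just before it. camera_info takes no time and is no camera call; for the wrist camera it gives the pose at the moment of the call.
- finish_job(): hands the job in, once; it reports no verdict.
The state is a dict: "time_s": time; "joints": joint angles; "joint_velocities": joint speeds; "effort": joint torques, N m; "tcp_pos": TCP position; "ee_rot": TCP orientation; "wrist_force": force on the tool from outside, world axes, zero at the start; "moment": the same for the moment, N m; "gripper_width": opening from 0.0 (shut) to 1.0 (fully open).
Only numpy, scipy, OpenCV 4.12 (cv2) and the standard library are available. Lean on these libraries where they do the work, as an engineer would, in place of code of your own. Each camera call takes 0.05 s, during which the arm holds its last target. There are 200 camera calls.

## Task

Push the amber sample jar that lies on the foot of the jar checker's ramp slowly up the ramp with your fingertips until it drops into the blue pocket against the stop, without lifting it, flinging it, or letting it roll back into the red gutter at the foot. Once it is seated, press the green start button fully down and let it go. Leave the dropper bottles alone.

Things in the scene. Friction and masses are not known exactly. Their poses are not given: they have to be found in the camera images.
- checker: White jar checker, fixed, 284 mm long, 132 mm wide (176 mm over the two grey sensor heads, 66 mm tall, beside the pocket). Origin on the bench under its middle; x points uphill, y across the ramp (along the jar's axis), z up. Grey side rails 108 mm apart stand 10 to 12 mm above the floor between them. Anywhere on the ramp the jar rolls back if not held.
- dip (a point): Middle of the shallow dip at the foot of the ramp in which the jar starts: checker x -80 mm, 28 mm above the bench; the jar's axis is straight above, 52 mm above the bench. Behind it a white rest rises at 8 degrees to an edge at x -102 (31 mm high); beyond lies the red catch gutter, x -158 to -102, floor 8 mm above the bench; end wall x -164 to -158, 30 mm high.
- crest (a point): Middle of the crest at the top of the pale aluminium ramp: checker x +70 mm, 49 mm above the bench. The ramp climbs at 8 degrees from the dip (x -80 mm, 28 mm above the bench) to here.
- pocket (a point): Foot of the stop wall in the middle of the blue pocket: checker x +108 mm, 41 mm above the bench. The pocket's floor slopes down at 12 degrees from the crest to the stop wall, whose top is 88 mm above the bench. Seated, the jar touches the stop, its axis at x +84 mm, 71 mm above the bench, and it stays there by itself.
- jar: Straight-sided amber glass sample jar with white lid and paper label, lying on its side across the ramp: a plain cylinder 48 mm in diameter, 96 mm long, about 0.15 to 0.31 kg, loose. Origin at the middle of its length on its axis; its own y is the cylinder's axis (lid at +y), its x and z turn as it rolls.
- start (a joint): Travel of the green start button, straight down: 0 up, 0.006 m fully down; spring, 5 N at full travel, comes back up by itself.
- start_top (a point): Centre of the top face of the green start button (32 mm across) 18 mm above the bench when up, in a low grey housing 48 mm across beside the ramp, on the side nearer the robot.
- dropper_a: Amber dropper bottle with white collar and black rubber bulb, upright, 36 mm across, 96 mm tall; origin at the centre of its underside. Loose bystander; leave alone.
- dropper_b: Amber dropper bottle with white collar and black rubber bulb, upright, 36 mm across, 96 mm tall; origin at the centre of its underside. Loose bystander; leave alone.
- dropper_c: Amber dropper bottle with white collar and black rubber bulb, upright, 36 mm across, 96 mm tall; origin at the centre of its underside. Loose bystander; leave alone.
There are look-alikes about, which are no part of the job. Of the things like the part that bears start, leave any that is pink; of the rest the larger one is meant.

How it is judged (in metres and radians):
On the way, in this order (a step that is already met when the one before it is completed fails the run):
1. the jar lies in the pocket against the stop (x of jar in the frame of checker between 0.08 and 0.088 m and y of jar in the frame of checker between -0.012 and 0.012 m and z of jar in the frame of checker between 0.067 and 0.0735 m and linear speed of jar below 0.03 m/s), for 0.2 s.
2. the start button is pressed down, the jar still seated (x of jar in the frame of checker between 0.08 and 0.088 m and y of jar in the frame of checker between -0.012 and 0.012 m and z of jar in the frame of checker between 0.067 and 0.0735 m and value of joint start above 0.0045 m), for 0.04 s.
At the end, for the whole second after the job is handed in: The jar lies at rest in the pocket (axis 80 to 88 mm uphill of the checker's origin, within 12 mm of its middle line, 67 to 73.5 mm above the bench) and the start button, pressed at least 4.5 mm down after that, is up again (under 1.5 mm) (x of jar in the frame of checker between 0.08 and 0.088 m and y of jar in the frame of checker between -0.012 and 0.012 m and z of jar in the frame of checker between 0.067 and 0.0735 m and linear speed of jar below 0.02 m/s and value of joint start below 0.0015 m); the robot touches nothing.
It fails at once if the jar rolls back into the gutter or off the checker (z of jar in the frame of checker below 0.042 m).
It fails at once if the jar is lifted off the ramp (by about 8 mm or more) (z of jar in the frame of checker above 0.081 m or (x of jar in the frame of checker below 0 m and z of jar in the frame of checker above 0.0715 m) or (x of jar in the frame of checker below -0.05 m and z of jar in the frame of checker above 0.0645 m)).
It fails at once if the jar is flung or runs away down the ramp: faster than 0.35 m/s (linear speed of jar above 0.35 m/s).
It fails at once if the start button is pressed (over 3 mm) before the jar is in the pocket (value of joint start above 0.003 m and not (x of jar in the frame of checker between 0.08 and 0.088 m and y of jar in the frame of checker between -0.012 and 0.012 m and z of jar in the frame of checker between 0.067 and 0.0735 m)).
It fails at once if a dropper bottle is shifted by more than 15 mm or tipped (distance of any of dropper_a, dropper_b, dropper_c from where it was at the start of the episode above 0.015 m or angle between any of dropper_a, dropper_b, dropper_c's own z axis and vertical above 0.3 rad).
It also fails if it takes over 48 s, if anything falls off the work surface, if the arm or the gripper's body presses on something with over 40 N, if the wrist force passes 120 N, or if a joint passes its speed limit or range.

## Working session

There is one attempt and no reset: what is moved stays moved. The work goes in short steps, Python scripts to look and compute and a tool call to move; the robot and the scene stay as the last step left them, time stands still between calls to the robot, and variables do not carry over. Pictures are saved under pics/ and viewed, about 8 in all and at most 12, crops included, and the job is handed in when it is done.

Besides the shell and the picture viewer there is one more tool, called after "Request:" as name(argument=value, ...) on one line, values as JSON. jog_arm: Moves the arm, as the interface text tells. Its arguments: {"type":"object","properties":{"series":{"type":"array","items":{"type":"array"}}},"required":["series"]}

```bash
mkdir -p pics
cat > h.py <<'E'
from station import *
import numpy as np, cv2
def snap(n,f):
    im=capture(n); cv2.imwrite('pics/'+f,im[:,:,::-1]); return im
def ray(n,u,v,ci=None):
    c=ci or camera_info(n); R=cv2.Rodrigues(np.array(c['rvec'],float))[0]; t=np.array(c['tvec'],float).ravel()
    x,y=(u-c['cx'])/c['fx'],(v-c['cy'])/c['fy']
    if n=='wrist':
        r=np.hypot(x,y); s=np.sin(r)/r if r>1e-9 else 1; d=np.array([x*s,y*s,np.cos(r)])
    else: d=np.array([x,y,1.])
    return -R.T@t, R.T@d
def at(n,u,v,z,ci=None):
    o,d=ray(n,u,v,ci); return o+d*(z-o[2])/d[2]
def proj(n,p,ci=None):
    c=ci or camera_info(n); R=cv2.Rodrigues(np.array(c['rvec'],float))[0]; q=R@np.array(p,float)+np.array(c['tvec'],float).ravel()
    if n=='wrist':
        r=np.hypot(q[0],q[1]); th=np.arctan2(r,q[2]); k=th/r; return c['cx']+c['fx']*q[0]*k, c['cy']+c['fy']*q[1]*k
    return c['cx']+c['fx']*q[0]/q[2], c['cy']+c['fy']*q[1]/q[2]
E
python3 - <<'E'
from h import *
a=snap('top','top.png'); b=snap('scene','scene.png')
s=sense(); print(s['time_s'],s['tcp_pos'],np.round(s['ee_rot'],3),s['wrist_force'],s['gripper_width'])
print(camera_info('top'))
E
```

```text
0.1 [0.15677718 0.60447537 0.22158331] [[-0.251 -0.     0.968]
 [-0.968 -0.002 -0.251]
 [ 0.002 -1.     0.   ]] [-0.8710609   0.61856307 -0.25246119] 1.0029047826276274
{'fx': 385.2289502742891, 'fy': 385.2289502742891, 'cx': 279.75560227738646, 'cy': 209.78013952107608, 'rvec': array([ 2.13777608, -2.1227633 ,  0.10200223]), 'tvec': array([0.00690315, 0.58010802, 0.64444663])}
```

View pics/top.png

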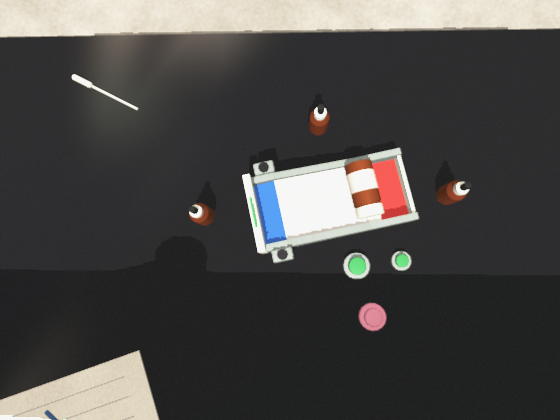

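View pics/scene.png

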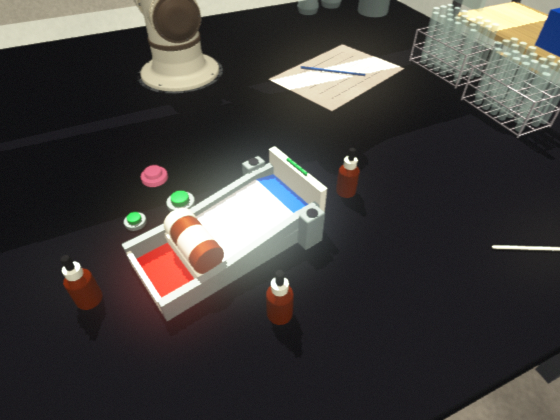

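Both pictures show the checker, with the blue pocket on the left in the top view (270,210) and the jar at (365,188). Three button housings are visible: large green (357,265), small green (402,261) and pink (373,317). By the rule the larger non-pink one, (357,265), is meant. I'll confirm this in a crop and measure.

Run:
```python
from h import *
im=cv2.imread('pics/top.png')
cv2.imwrite('pics/crop.png',cv2.resize(im[140:290,235:435],None,fx=4,fy=4,interpolation=cv2.INTER_CUBIC))
for nm,u,v,z in [('bigbtn',357,265,.018),('small',402,261,.018),('pink',373,317,.018),('jar',365,188,.06),('dropA',201,215,.05),('dropB',319,122,.05),('dropC',448,194,.05)]:
    print(nm,at('top',u,v,z))
print(proj('top',sense()['tcp_pos']), ray('top',0,0)[0])
```

```text
bigbtn [ 0.48418778 -0.12704287  0.018     ]
small [ 0.49203614 -0.20663067  0.018     ]
pink [ 0.39436149 -0.15326555  0.018     ]
jar [ 0.61579668 -0.13647863  0.06      ]
dropA [0.56881903 0.14947849 0.05      ]
dropB [ 0.73857392 -0.05858268  0.05      ]
dropC [ 0.6074542 -0.2804293  0.05     ]
(np.float64(-213.3937570365847), np.float64(529.3875740538439)) [ 0.48615812 -0.01810251  0.71777922]
```

View pics/crop.png

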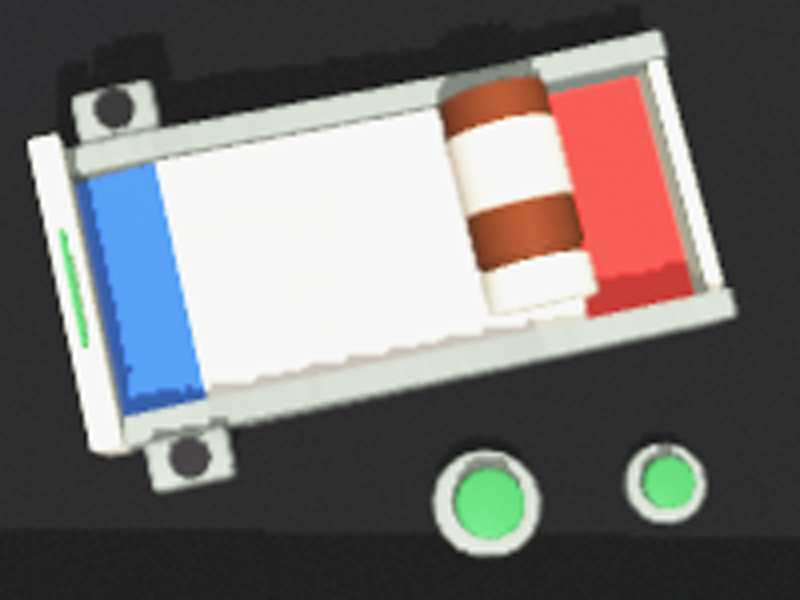

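The crop confirms the large green button at crop (489,503), larger than the small green one at (668,482). Next I fit the checker pose from its corners.

Run:
```python
from h import *
from scipy.optimize import least_squares
P=[(28,138,120,-66,88),(92,453,120,66,88),(60,132,108,-66,88),(160,163,70,-54,49),(203,390,70,54,55),(640,77,-158,-54,8),(648,62,-158,-54,30),(720,288,-164,54,30)]
ci=camera_info('top')
def W(q,p): 
    c,s=np.cos(q[2]),np.sin(q[2]); return [q[0]+c*p[0]-s*p[1],q[1]+s*p[0]+c*p[1],p[2]]
full=lambda x,y:(235+x/4-.4,140+y/4-.4)
f=lambda q:np.ravel([np.subtract(proj('top',W(q,np.array(p[2:])/1e3),ci),full(*p[:2])) for p in P])
r=least_squares(f,[.6,-.05,1.4],loss='soft_l1'); q=r.x
print(q,np.degrees(q[2])); print(np.round(f(q).reshape(-1,2),1))
inv=lambda w:np.array([[np.cos(q[2]),np.sin(q[2])],[-np.sin(q[2]),np.cos(q[2])]])@(np.array(w)[:2]-q[:2])
for n,x,y,z in [('btn',489,503,.018),('jarlid_top',541,302,.076),('jarfar_top',497,76,.076),('jar R',583,240,.052),('jar L',470,235,.06)]:
    w=at('top',*full(x,y),z,ci); print(n,w,inv(w))
print('dip',W(q,[-.08,0,.052]),'pocket',W(q,[.084,0,.071]))
np.save('q.npy',q)
s=capture('scene')
for n,p in [('dip',[-.08,0,.052]),('st',[.108,-.066,.088]),('st2',[.108,.066,.088]),('end',[-.164,-.054,.03]),('end2',[-.164,.054,.03])]: print(n,np.round(proj('scene',W(q,p)),0))
```

```text
[ 0.59523785 -0.05816689  1.79033933] 102.57888777935393
[[ 0.2  0.1]
 [-0.1 -1.4]
 [-0.8  0.1]
 [-0.9 -0.7]
 [ 1.1  1.9]
 [-0.7 -0.3]
 [ 0.3  0.1]
 [ 0.9  0.5]]
btn [ 0.48356659 -0.12676633  0.018     ] [-0.04263268  0.12393065]
jarlid_top [ 0.56677283 -0.14067165  0.076     ] [-0.07432519  0.04574996]
jarfar_top [ 0.66348806 -0.12426175  0.076     ] [-0.07937217 -0.05221763]
jar R [ 0.59695435 -0.16389318  0.052     ] [-0.10356237  0.02135016]
jar L [ 0.59765478 -0.11412376  0.06      ] [-0.05514011  0.00982757]
dip [np.float64(0.6126605401990887), np.float64(-0.13624665997279864), 0.052] pocket [np.float64(0.5769440260319456), np.float64(0.02381686059247029), 0.071]
dip [193. 238.]
st [321. 191.]
st2 [269. 149.]
end [159. 302.]
end2 [127. 252.]
```

Request:
jog_arm(series=[[[0,0,0],[0,10.5,0],0.05],[[0,0,0],[0,10.5,0],0.05],[[0,0,0],[0,10.5,0],0.05],[[0,0,0],[0,10.5,0],0.05],[[0,0,0],[0,10.5,0],0.05],[[0,0,0],[0,10.4,0],0.05]])

```text
time_s: 0.9
tcp_pos: [0.1569, 0.6047, 0.2221]
ee_rot: [[-0.977, -0.0, 0.211], [-0.211, -0.001, -0.977], [0.0, -1.0, 0.001]]
wrist_force: [-0.1, 0.3, 1.5]
gripper_width: 0.584
```

```bash
cat >> h.py <<'E'
def W(p):
    q=np.load('q.npy'); c,s=np.cos(q[2]),np.sin(q[2]); return np.array([q[0]+c*p[0]-s*p[1],q[1]+s*p[0]+c*p[1],p[2]])
def inv(w):
    q=np.load('q.npy'); c,s=np.cos(q[2]),np.sin(q[2]); d=np.array(w)[:2]-q[:2]; return np.array([c*d[0]+s*d[1],-s*d[0]+c*d[1],w[2]])
def st(goal=None):
    s=sense(); R=np.array(s['ee_rot']); p=np.array(s['tcp_pos']); q=np.load('q.npy')
    print('t',s['time_s'],'w',np.round(p,4),'chk',np.round(inv(p),4),'F',np.round(s['wrist_force'],1),'g',round(s['gripper_width'],3))
    D=np.array([[np.sin(q[2]),0,-np.cos(q[2])],[-np.cos(q[2]),0,-np.sin(q[2])],[0,-1,0]]); D[:,0]*=-1  # x=v,y=-z,z=-u
    e=cv2.Rodrigues(R.T@D)[0].ravel(); print('turn left',np.round(np.degrees(e),2),'joints',np.round(s['joints'],1))
    if goal is not None: print('shift',np.round(R.T@(W(goal)-p),4))
E
python3 -c "
from h import *
st([-.13,-.003,.20])"
```

```text
t 0.9 w [0.1569 0.6047 0.2221] chk [0.7424 0.2835 0.2221] F [-0.1  0.3  1.5] g 0.584
turn left [-0.05 -0.37  0.02] joints [ 90.3  22.1   0.4  -0.  -68.4 -78.1]
shift [-0.2921  0.0227  0.8705]
```

Request:
jog_arm(series=[[[-0.016,0,0.048],[0,0,0],0.05],[[-0.016,0,0.048],[0,0,0],0.05],[[-0.016,0,0.048],[0,0,0],0.05],[[-0.016,0,0.048],[0,0,0],0.05],[[-0.016,0,0.048],[0,0,0],0.05],[[-0.016,0,0.048],[0,0,0],0.05],[[-0.016,0,0.048],[0,0,0],0.05],[[-0.016,0,0.048],[0,0,0],0.05],[[-0.016,0,0.048],[0,0,0],0.05]])

```text
time_s: 2.02
tcp_pos: [0.3918, 0.2131, 0.2226]
ee_rot: [[-0.976, 0.0, 0.218], [-0.218, 0.0, -0.976], [-0.0, -1.0, -0.0]]
wrist_force: [0.5, 0.2, 0.8]
gripper_width: 0.576
```

Request:
jog_arm(series=[[[-0.016,0,0.048],[0,0,0],0.05],[[-0.016,0,0.048],[0,0,0],0.05],[[-0.016,0,0.048],[0,0,0],0.05],[[-0.016,0,0.048],[0,0,0],0.05],[[-0.016,0,0.048],[0,0,0],0.05],[[-0.016,0,0.048],[0,0,0],0.05],[[-0.016,0,0.048],[0,0,0],0.05],[[-0.016,0,0.048],[0,0,0],0.05],[[-0.004,0,0.006],[0,0,0],0.05],[[0,0,0],[0,0,0],0.05]])

```text
time_s: 3.28
tcp_pos: [0.6047, -0.1374, 0.2218]
ee_rot: [[-0.976, -0.001, 0.217], [-0.217, 0.0, -0.976], [0.001, -1.0, -0.001]]
wrist_force: [-0.6, 0.3, -0.1]
gripper_width: 0.573
```

Run:
```python
from h import *
ci=camera_info('wrist'); st([-.13,-.003,.10]); snap('wrist','w1.png')
for p in [(-.13,0,.031),(-.102,0,.031),(-.102,.054,.031),(-.102,-.054,.031),(-.158,.054,.008),(-.158,-.054,.008),(.07,0,.049),(-.08,-.051,.052),(-.08,.045,.052)]: print(p,np.round(proj('wrist',W(p),ci),0))
print('btn',np.round(proj('wrist',[.4836,-.1268,.018],ci)))
```

```text
t 3.275 w [ 0.6047 -0.1374  0.2218] chk [-0.0794  0.008   0.2218] F [-0.6  0.3 -0.1] g 0.573
turn left [ 0.04 -0.07  0.08] joints [  2.1  21.6  -0.3  -0.  -68.2  10.4]
shift [-0.0112  0.1217  0.0507]
(-0.13, 0, 0.031) [270. 141.]
(-0.102, 0, 0.031) [270. 166.]
(-0.102, 0.054, 0.031) [319. 166.]
(-0.102, -0.054, 0.031) [221. 167.]
(-0.158, 0.054, 0.008) [317. 116.]
(-0.158, -0.054, 0.008) [224. 117.]
(0.07, 0, 0.049) [271. 312.]
(-0.08, -0.051, 0.052) [221. 190.]
(-0.08, 0.045, 0.052) [313. 190.]
btn [373. 215.]
```

View pics/w1.png

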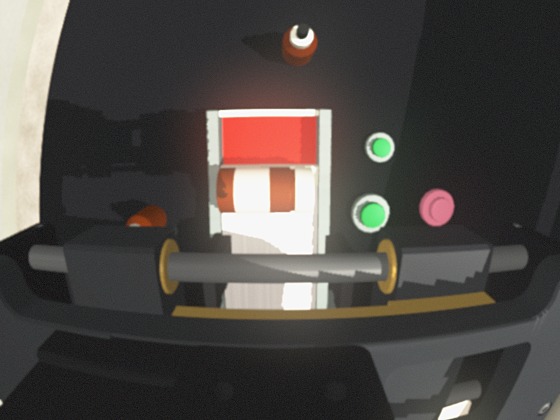

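The wrist view agrees with the checker fit: the gutter corners (224,118) and (317,117) lie where projected, and the large button is at (371,214). I move behind the jar and go down.

Request:
jog_arm(series=[[[-0.011,0,0.024],[0,0,0],0.05],[[0,0,0.025],[0,0,0],0.05],[[0,0.04,0],[0,0,0],0.05],[[0,0.04,0],[0,0,0],0.05],[[0,0.02,0],[0,0,0],0.05],[[0,0,0],[0,0,0],0.05]])

```text
time_s: 4.08
tcp_pos: [0.6249, -0.1812, 0.1212]
ee_rot: [[-0.976, -0.004, 0.219], [-0.219, 0.001, -0.976], [0.004, -1.0, -0.001]]
wrist_force: [0.7, 0.5, 0.1]
gripper_width: 0.576
```

Run:
```python
from h import *
st([-.128,-.004,.042]); snap('scene','s2.png'); im=cv2.imread('pics/s2.png')
cv2.imwrite('pics/s2c.png',cv2.resize(im[130:330,60:340],None,fx=2.8,fy=2.8,interpolation=cv2.INTER_CUBIC))
```

```text
t 4.075 w [ 0.6249 -0.1812  0.1212] chk [-0.1266 -0.0022  0.1212] F [0.7 0.5 0.1] g 0.576
turn left [0.08 0.08 0.22] joints [ -2.   29.2  -3.2  -0.  -57.9  14.6]
shift [-0.0021  0.0792  0.0015]
```

View pics/s2c.png

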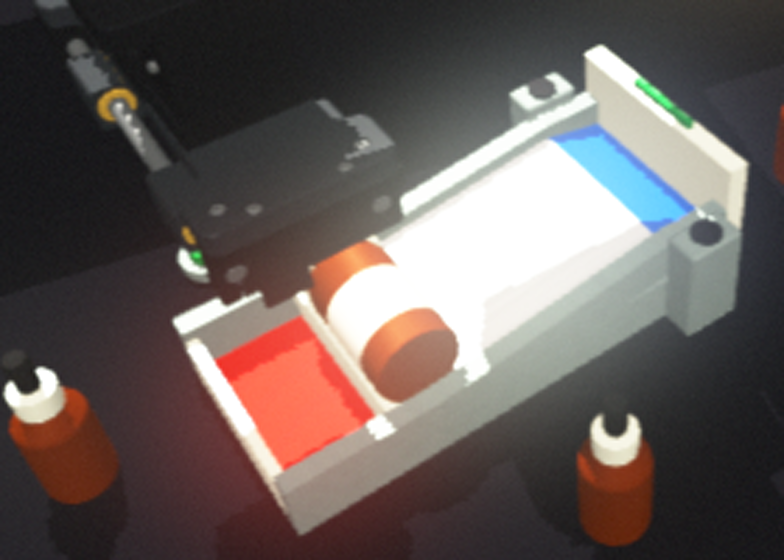

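The crop shows the jar still in the dip at about (385,320), and the gripper above and behind it. Nothing is in contact, so I descend.

Request:
jog_arm(series=[[[-0.002,0.03,0.001],[0,0,0],0.05],[[0,0.03,0],[0,0,0],0.05],[[0,0.018,0],[0,0,0],0.05],[[0,0,0],[0,0,0],0.05]])

```text
time_s: 4.62
tcp_pos: [0.6284, -0.183, 0.0443]
ee_rot: [[-0.976, -0.001, 0.218], [-0.218, -0.0, -0.976], [0.001, -1.0, -0.0]]
wrist_force: [0.1, -0.6, 0.1]
gripper_width: 0.574
```

Run:
```python
from h import *
st([-.116,-.004,.042]); ci=camera_info('wrist'); snap('wrist','w2.png'); snap('scene','s3.png')
a=cv2.imread('pics/w2.png'); b=cv2.imread('pics/s3.png')
cv2.imwrite('pics/m3.png',np.hstack([cv2.resize(a[100:340,140:400],(400,370)),cv2.resize(b[170:320,110:272],(400,370))]))
```

```text
t 4.625 w [ 0.6284 -0.183   0.0443] chk [-0.1291 -0.0051  0.0443] F [ 0.1 -0.6  0.1] g 0.574
turn left [0.01 0.01 0.06] joints [ -2.1  34.2  -7.    0.  -49.   14.7]
shift [ 0.0011  0.0023 -0.0131]
```

View pics/m3.png

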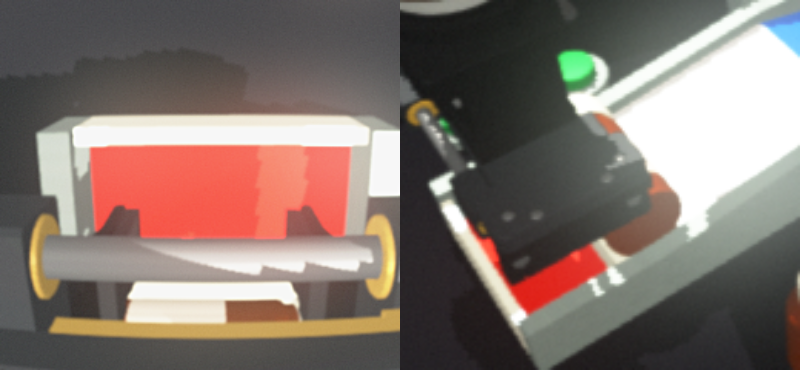

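Request:
jog_arm(series=[[[0.001,0.003,-0.004],[0,0,0],0.05],[[0,0,-0.004],[0,0,0],0.05],[[0,0,-0.003],[0,0,0],0.05],[[0,0,-0.002],[0,0,0],0.05],[[0,0,-0.002],[0,0,0],0.05],[[0,0,-0.002],[0,0,0],0.05]])

```text
time_s: 5.48
tcp_pos: [0.6243, -0.1672, 0.042]
ee_rot: [[-0.976, 0.001, 0.218], [-0.218, -0.001, -0.976], [-0.001, -1.0, 0.001]]
wrist_force: [-0.6, -1.1, 1.0]
gripper_width: 0.575
```

Request:
jog_arm(series=[[[0,-0.0003,-0.002],[0,0,0],0.05],[[0,-0.0003,-0.002],[0,0,0],0.05],[[0,-0.0003,-0.002],[0,0,0],0.05],[[0,-0.0003,-0.002],[0,0,0],0.05],[[0,-0.0003,-0.002],[0,0,0],0.05],[[0,-0.0003,-0.002],[0,0,0],0.05]])

```text
time_s: 6.22
tcp_pos: [0.6213, -0.1551, 0.0434]
ee_rot: [[-0.976, -0.0, 0.217], [-0.217, 0.0, -0.976], [0.0, -1.0, -0.0]]
wrist_force: [0.3, -1.2, 1.1]
gripper_width: 0.58
```

Run:
```python
from h import *
st(); snap('top','t4.png'); snap('scene','s4.png')
a=cv2.imread('pics/t4.png'); b=cv2.imread('pics/s4.png')
cv2.imwrite('pics/m4.png',np.hstack([cv2.resize(a[140:280,270:422],(400,370)),cv2.resize(b[170:320,110:272],(400,370))]))
```

```text
t 6.225 w [ 0.6213 -0.1551  0.0434] chk [-0.1003 -0.0043  0.0434] F [ 0.3 -1.2  1.1] g 0.58
turn left [ 0.   -0.02  0.  ] joints [  0.4  33.1  -9.3  -0.  -47.7  12.1]
```

View pics/m4.png

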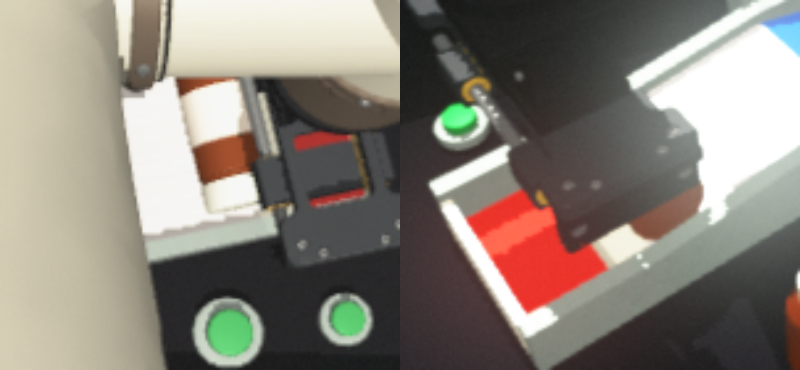

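The jar has advanced about 13 mm and is rolling ahead of the fingers with a push of about 1.2 N. I continue.

Request:
jog_arm(series=[[[0,-0.0005,-0.003],[0,0,0],0.05],[[0,-0.0005,-0.0035],[0,0,0],0.05],[[0,-0.0005,-0.0035],[0,0,0],0.05],[[0,-0.0005,-0.0035],[0,0,0],0.05],[[0,-0.0005,-0.0035],[0,0,0],0.05],[[0,-0.0005,-0.0035],[0,0,0],0.05],[[0,-0.0005,-0.0035],[0,0,0],0.05],[[0,-0.0005,-0.0035],[0,0,0],0.05],[[0,-0.0005,-0.0035],[0,0,0],0.05],[[0,-0.0005,-0.0035],[0,0,0],0.05]])

```text
time_s: 7.58
tcp_pos: [0.6137, -0.1214, 0.0483]
ee_rot: [[-0.976, -0.0, 0.217], [-0.217, -0.0, -0.976], [0.0, -1.0, -0.0]]
wrist_force: [-0.8, -2.2, 1.0]
gripper_width: 0.577
```

Request:
jog_arm(series=[[[0,-0.0005,-0.0035],[0,0,0],0.05],[[0,-0.0005,-0.0035],[0,0,0],0.05],[[0,-0.0005,-0.0035],[0,0,0],0.05],[[0,-0.0005,-0.0035],[0,0,0],0.05],[[0,-0.0005,-0.0035],[0,0,0],0.05],[[0,-0.0005,-0.0035],[0,0,0],0.05],[[0,-0.0005,-0.0035],[0,0,0],0.05],[[0,-0.0005,-0.0035],[0,0,0],0.05],[[0,-0.0005,-0.0035],[0,0,0],0.05],[[0,-0.0005,-0.0035],[0,0,0],0.05]])

```text
time_s: 8.82
tcp_pos: [0.6061, -0.0872, 0.0534]
ee_rot: [[-0.976, 0.0, 0.217], [-0.217, -0.0, -0.976], [-0.0, -1.0, 0.0]]
wrist_force: [0.4, -1.9, 0.7]
gripper_width: 0.571
```

Run:
```python
from h import *
st(); snap('top','t5.png'); snap('scene','s5.png')
a=cv2.imread('pics/t5.png'); b=cv2.imread('pics/s5.png')
cv2.imwrite('pics/m5.png',np.hstack([cv2.resize(a[140:280,240:392],(400,370)),cv2.resize(b[150:300,150:312],(400,370))]))
```

```text
t 8.825 w [ 0.6061 -0.0872  0.0534] chk [-0.0307 -0.0043  0.0534] F [ 0.4 -1.9  0.7] g 0.571
turn left [-0.   -0.02 -0.  ] joints [  6.9  30.2 -13.1   0.  -46.7   5.6]
```

View pics/m5.png

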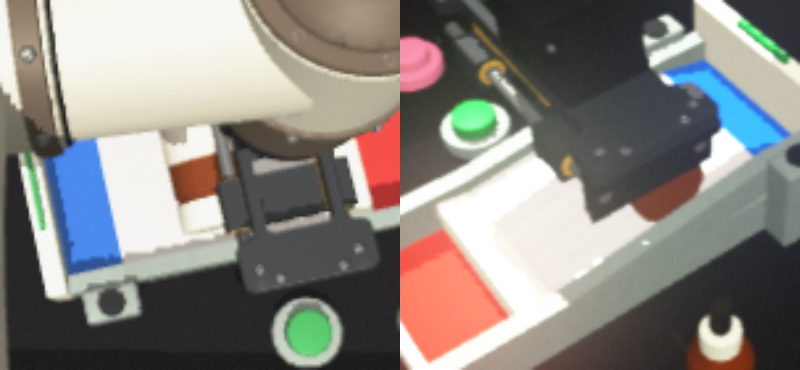

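The jar is about halfway, still straight across the ramp and in contact with the fingers.

Request:
jog_arm(series=[[[0,-0.0005,-0.0035],[0,0,0],0.05],[[0,-0.0005,-0.0035],[0,0,0],0.05],[[0,-0.0005,-0.0035],[0,0,0],0.05],[[0,-0.0005,-0.0035],[0,0,0],0.05],[[0,-0.0005,-0.0035],[0,0,0],0.05],[[0,-0.0005,-0.0035],[0,0,0],0.05],[[0,-0.0005,-0.0035],[0,0,0],0.05],[[0,-0.0005,-0.0035],[0,0,0],0.05],[[0,-0.0005,-0.0035],[0,0,0],0.05],[[0,-0.0005,-0.0035],[0,0,0],0.05]])

```text
time_s: 10.18
tcp_pos: [0.5985, -0.053, 0.0584]
ee_rot: [[-0.976, -0.0, 0.217], [-0.217, -0.0, -0.976], [0.0, -1.0, -0.0]]
wrist_force: [1.0, -1.6, 1.3]
gripper_width: 0.574
```

Request:
jog_arm(series=[[[0,-0.0005,-0.0035],[0,0,0],0.05],[[0,-0.0005,-0.0035],[0,0,0],0.05],[[0,-0.0005,-0.0035],[0,0,0],0.05],[[0,-0.0005,-0.0035],[0,0,0],0.05],[[0,-0.0004,-0.003],[0,0,0],0.05],[[0,-0.0003,-0.002],[0,0,0],0.05],[[0,-0.0003,-0.002],[0,0,0],0.05],[[0,-0.0003,-0.002],[0,0,0],0.05]])

```text
time_s: 11.18
tcp_pos: [0.5935, -0.0307, 0.0617]
ee_rot: [[-0.976, -0.0, 0.217], [-0.217, -0.0, -0.976], [0.0, -1.0, 0.0]]
wrist_force: [0.8, -1.6, 0.3]
gripper_width: 0.571
```

Run:
```python
from h import *
st()
```

```text
t 11.175 w [ 0.5935 -0.0307  0.0617] chk [ 0.0272 -0.0043  0.0617] F [ 0.8 -1.6  0.3] g 0.571
turn left [-0.   -0.02  0.  ] joints [ 12.6  28.2 -15.4   0.  -46.5  -0.1]
```

Request:
jog_arm(series=[[[0,0,-0.0015],[0,0,0],0.05],[[0,0,-0.0015],[0,0,0],0.05],[[0,0,-0.0015],[0,0,0],0.05],[[0,0,-0.0015],[0,0,0],0.05],[[0,0,-0.0015],[0,0,0],0.05],[[0,0,-0.0015],[0,0,0],0.05],[[0,0,-0.0015],[0,0,0],0.05],[[0,0,-0.0015],[0,0,0],0.05],[[0,0,-0.0015],[0,0,0],0.05],[[0,0,-0.0015],[0,0,0],0.05]])

```text
time_s: 12.42
tcp_pos: [0.5903, -0.0161, 0.0617]
ee_rot: [[-0.976, 0.0, 0.217], [-0.217, 0.0, -0.976], [-0.0, -1.0, -0.0]]
wrist_force: [-0.1, 0.2, -0.1]
gripper_width: 0.571
```

Run:
```python
from h import *
st(); snap('top','t6.png'); snap('scene','s6.png')
a=cv2.imread('pics/t6.png'); b=cv2.imread('pics/s6.png')
cv2.imwrite('pics/m6.png',np.hstack([cv2.resize(a[140:280,240:392],(400,370)),cv2.resize(b[150:300,180:342],(400,370))]))
```

```text
t 12.425 w [ 0.5903 -0.0161  0.0617] chk [ 0.0422 -0.0043  0.0617] F [-0.1  0.2 -0.1] g 0.571
turn left [ 0.   -0.02 -0.  ] joints [ 14.1  27.9 -15.9  -0.  -46.2  -1.6]
```

View pics/m6.png

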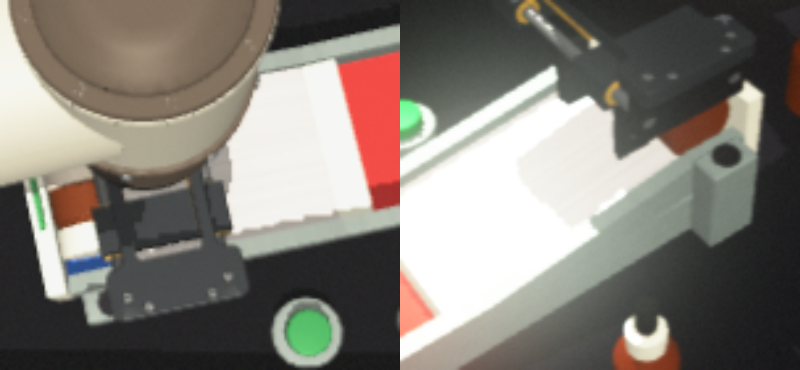

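The picture shows the jar against the stop in the blue pocket at left crop (75,210), with zero contact force. I back off, rise, and go over the button with the fingers shut.

Request:
jog_arm(series=[[[0,0,0.01],[0,0,0],0.05],[[0,0,0.02],[0,0,0],0.05],[[0,-0.03,0.02],[0,0,0],0.05],[[0,-0.04,0.02],[0,0,0],0],[[0.03,-0.01,0.015],[0,0,0],0],[[0.03,0,0],[0,0,0],0],[[0.03,0,0],[0,0,0],0],[[0.03,0,0],[0,0,0],0],[[0.008,0,0],[0,0,0],0],[[0,0,0],[0,0,0],0]])

```text
time_s: 13.78
tcp_pos: [0.4843, -0.1277, 0.1421]
ee_rot: [[-0.976, 0.001, 0.217], [-0.217, -0.0, -0.976], [-0.001, -1.0, 0.0]]
wrist_force: [0.2, -0.5, 0.5]
gripper_width: 0.007
```

Run:
```python
from h import *
b=inv([.4836,-.1268,.018]); st([b[0],b[1],.03]); ci=camera_info('wrist'); tc=camera_info('top')
print(np.round(proj('wrist',[.4836,-.1268,.018],ci)))
w=snap('wrist','w7.png'); t=snap('top','t7.png'); a=cv2.imread('pics/w7.png'); c=cv2.imread('pics/t7.png')
for y in (-.052,.044): print(np.round((np.array(proj('top',W([.084,y,.095]),tc))-[240,140])*400/152))
cv2.imwrite('pics/m7.png',np.hstack([cv2.resize(a[100:340,140:400],(400,370)),cv2.resize(c[140:280,240:392],(400,370))]))
```

```text
t 13.775 w [ 0.4843 -0.1277  0.1421] chk [-0.0437  0.1234  0.1421] F [ 0.2 -0.5  0.5] g 0.007
turn left [-0.03 -0.07 -0.06] joints [  3.8  14.5 -23.4   0.  -52.    8.7]
shift [ 0.0006  0.1121 -0.0011]
[278. 201.]
[63. 97.]
[ 95. 245.]
```

View pics/m7.png

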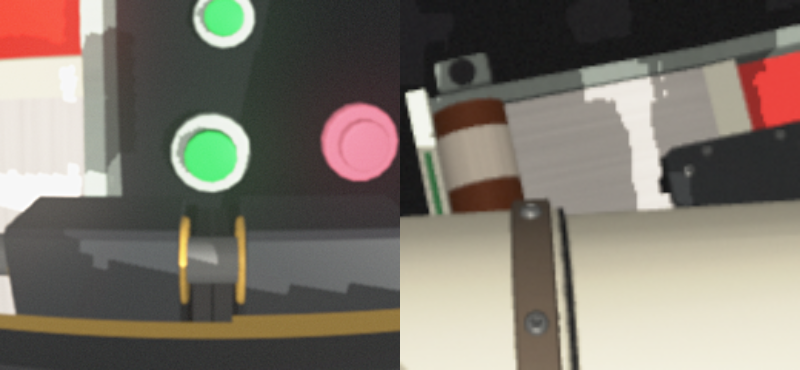

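Button centre is at crop (211,155), as projected (212,156). The jar's far end is at crop (470,97), giving an axial offset of about -4 mm. Now I press.

Request:
jog_arm(series=[[[0.0006,0.04,-0.001],[0,0,0],0],[[0,0.04,0],[0,0,0],0],[[0,0.032,0],[0,0,0],0],[[0,0.006,0],[0,0,0],0],[[0,0.004,0],[0,0,0],0],[[0,0.003,0],[0,0,0],0],[[0,0.002,0],[0,0,0],0],[[0,0.002,0],[0,0,0],0],[[0,0.001,0],[0,0,0],0],[[0,0,0],[0,0,0],0]])

```text
time_s: 15.12
tcp_pos: [0.4838, -0.1261, 0.016]
ee_rot: [[-0.976, 0.002, 0.219], [-0.219, -0.001, -0.976], [-0.002, -1.0, 0.001]]
wrist_force: [-9.8, 4.0, 29.0]
gripper_width: 0.004
```

29 N at z = 16 mm is far above the 5 N spring. The two shut fingers (about 30 × 19 mm) are probably resting on the housing rim. I lift and use a single fingertip instead, with 36 mm opening and the TCP shifted 25.5 mm along tool x.

Request:
jog_arm(series=[[[0,-0.015,0],[0,0,0],0],[[0,-0.025,0],[0,0,0],0.036],[[0.0255,0,0],[0,0,0],0.036],[[0,0,0],[0,0,0],0.036],[[0,0,0],[0,0,0],0.036]])

```text
time_s: 15.75
tcp_pos: [0.4595, -0.1316, 0.0522]
ee_rot: [[-0.976, 0.003, 0.218], [-0.218, -0.0, -0.976], [-0.003, -1.0, 0.001]]
wrist_force: [0.7, 0.1, -0.2]
gripper_width: 0.358
```

Run:
```python
from h import *
b=inv([.4836,-.1268,.018]); st([b[0],b[1]+.0255,.02]); ci=camera_info('wrist')
for p in ([.4836,-.1268,.018],): print(np.round(proj('wrist',p,ci)))
w=snap('wrist','w8.png'); b=snap('scene','s8.png'); a=cv2.imread('pics/w8.png'); b=cv2.imread('pics/s8.png')
cv2.imwrite('pics/m8.png',np.hstack([cv2.resize(a[100:340,140:400],(400,370)),cv2.resize(b[120:270,130:292],(400,370))]))
```

```text
t 15.75 w [ 0.4595 -0.1316  0.0522] chk [-0.0421  0.1485  0.0522] F [ 0.7  0.1 -0.2] g 0.358
turn left [-0.04  0.   -0.15] joints [  3.6  19.8 -32.5   0.  -37.6   9. ]
shift [0.001  0.0322 0.0005]
[239. 230.]
```

View pics/m8.png

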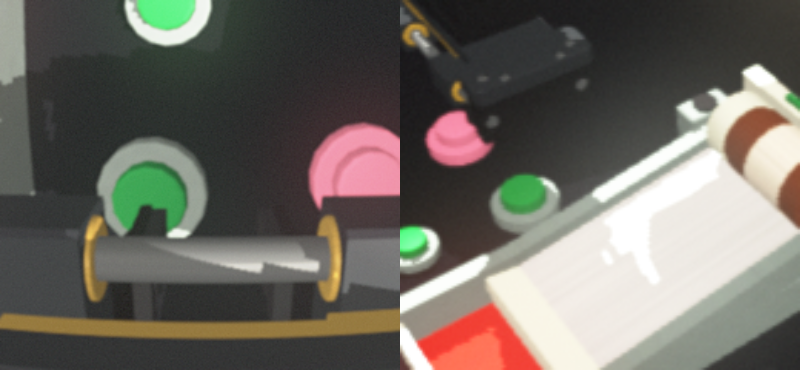

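The left finger is lined up with the button centre at crop (150,200), the other finger is clear of the housings, and the jar is still seated.

Request:
jog_arm(series=[[[0.001,0.012,0],[0,0,0],0.036],[[0,0.012,0],[0,0,0],0.036],[[0,0.006,0],[0,0,0],0.036],[[0,0.004,0],[0,0,0],0.036],[[0,0.002,0],[0,0,0],0.036],[[0,0.0015,0],[0,0,0],0.036],[[0,0.0015,0],[0,0,0],0.036],[[0,0,0],[0,0,0],0.036]])

```text
time_s: 16.85
tcp_pos: [0.4564, -0.132, 0.0158]
ee_rot: [[-0.976, -0.001, 0.219], [-0.219, -0.001, -0.976], [0.001, -1.0, 0.0]]
wrist_force: [-11.1, 3.6, 30.5]
gripper_width: 0.413
```

Same stop height, about 16 mm, with a single fingertip. I probe the force against height on release to tell whether this is the button's bottom or something else.

Run:
```python
from h import *
s=sense(); print(s['tcp_pos'],s['wrist_force'],s['moment']); 
def green(f):
    h=cv2.cvtColor(f[:,:,::-1],cv2.COLOR_BGR2HSV); m=cv2.inRange(h,(50,120,60),(75,255,255)); n,l,st,c=cv2.connectedComponentsWithStats(m)
    return [(list(st[i]),np.round(c[i],1)) for i in range(1,n) if st[i][4]>15]
print(proj('scene',[.4836,-.1268,.018]),proj('scene',[.4836,-.1268,.012]))
print('before',green(cv2.imread('pics/s8.png')[:,:,::-1]))
print('now',green(snap('scene','s9.png')))
```

```text
[ 0.45642727 -0.13196327  0.01579076] [-11.10469212   3.60773186  30.51448887] [1.52336055 2.77057659 0.09616461]
(np.float64(179.97398694498884), np.float64(197.08919573175643)) (np.float64(180.57038550661636), np.float64(199.57349437787872))
before [([np.int32(287), np.int32(158), np.int32(20), np.int32(17), np.int32(61)], array([297. , 166.3])), ([np.int32(171), np.int32(191), np.int32(18), np.int32(15), np.int32(216)], array([179.2, 197.9])), ([np.int32(127), np.int32(211), np.int32(14), np.int32(13), np.int32(135)], array([133.2, 217.3]))]
now [([np.int32(288), np.int32(159), np.int32(19), np.int32(16), np.int32(46)], array([297.7, 166.8])), ([np.int32(172), np.int32(195), np.int32(17), np.int32(11), np.int32(125)], array([180.4, 200.6])), ([np.int32(127), np.int32(211), np.int32(14), np.int32(13), np.int32(137)], array([133.2, 217.3]))]
```

Request:
jog_arm(series=[[[0,-0.002,0],[0,0,0],0.036],[[0,0,0],[0,0,0],0.036]])

```text
time_s: 17.15
tcp_pos: [0.4564, -0.1319, 0.0162]
ee_rot: [[-0.976, -0.001, 0.218], [-0.218, -0.0, -0.976], [0.001, -1.0, 0.0]]
wrist_force: [-6.4, 3.4, 15.6]
gripper_width: 0.416
```

Request:
jog_arm(series=[[[0,-0.001,0],[0,0,0],0.036],[[0,0,0],[0,0,0],0.036]])

```text
time_s: 17.4
tcp_pos: [0.4564, -0.1319, 0.0163]
ee_rot: [[-0.976, -0.001, 0.218], [-0.218, -0.0, -0.976], [0.001, -1.0, -0.0]]
wrist_force: [-4.1, 1.9, 7.8]
gripper_width: 0.412
```

Request:
jog_arm(series=[[[0,-0.001,0],[0,0,0],0.036],[[0,0,0],[0,0,0],0.036]])

```text
time_s: 17.65
tcp_pos: [0.4566, -0.1319, 0.0169]
ee_rot: [[-0.976, -0.001, 0.217], [-0.217, -0.0, -0.976], [0.001, -1.0, -0.0]]
wrist_force: [-2.8, -0.1, 4.7]
gripper_width: 0.415
```

Request:
jog_arm(series=[[[0,-0.001,0],[0,0,0],0.036],[[0,0,0],[0,0,0],0.036]])

```text
time_s: 17.9
tcp_pos: [0.4572, -0.1319, 0.0177]
ee_rot: [[-0.976, -0.0, 0.217], [-0.217, -0.0, -0.976], [0.0, -1.0, 0.0]]
wrist_force: [-2.9, 0.4, 3.0]
gripper_width: 0.414
```

Request:
jog_arm(series=[[[0,-0.002,0],[0,0,0],0.036],[[0,0,0],[0,0,0],0.036]])

```text
time_s: 18.15
tcp_pos: [0.4577, -0.1319, 0.0198]
ee_rot: [[-0.976, 0.001, 0.218], [-0.218, -0.0, -0.976], [-0.001, -1.0, 0.0]]
wrist_force: [-1.1, 0.2, 3.2]
gripper_width: 0.415
```

Force follows the spring: about 5 N at z = 16.5 mm, easing to 3 N near 19 mm, and stiff below. The green blob also sank 2.7 px (2.6 px predicted for 6 mm), so the button was fully down and the TCP reads about 4 mm high. I retreat.

Request:
jog_arm(series=[[[0,-0.01,0],[0,0,0],0.036],[[0,-0.03,0],[0,0,0],0.036],[[0,-0.04,0],[0,0,0],0.036],[[0,-0.04,0],[0,0,0],0.036],[[0.03,0,0],[0,0,0],0.036],[[0.03,0,0],[0,0,0],0.036],[[0,0,0],[0,0,0],0.036],[[0,0,0],[0,0,0],0.036]])

```text
time_s: 19.15
tcp_pos: [0.3998, -0.1449, 0.1403]
ee_rot: [[-0.976, 0.002, 0.218], [-0.218, -0.0, -0.976], [-0.002, -1.0, 0.001]]
wrist_force: [-0.5, -0.1, 0.6]
gripper_width: 0.418
```

Run:
```python
from h import *
st(); f=snap('scene','s10.png'); t=snap('top','t10.png')
h=cv2.cvtColor(f,cv2.COLOR_RGB2HSV); m=cv2.inRange(h,(50,120,60),(75,255,255)); n,l,S,c=cv2.connectedComponentsWithStats(m)
print([(S[i].tolist(),np.round(c[i],1)) for i in range(1,n) if S[i][4]>15])
for y in(-.052,.044): print(proj('scene',W([.084,y,.071])),proj('top',W([.084,y,.095])))
a=cv2.imread('pics/t10.png'); b=cv2.imread('pics/s10.png')
cv2.imwrite('pics/m10.png',np.hstack([cv2.resize(a[140:280,240:392],(400,370)),cv2.resize(b[120:270,180:342],(400,370))]))
```

```text
t 19.15 w [ 0.3998 -0.1449  0.1403] chk [-0.0421  0.2096  0.1403] F [-0.5 -0.1  0.6] g 0.418
turn left [-0.04 -0.   -0.14] joints [  2.2   7.4 -33.1   0.  -49.3  10.4]
[([287, 158, 20, 17, 63], array([296.5, 165.9])), ([171, 190, 17, 16, 219], array([179.3, 197.7])), ([127, 211, 14, 13, 143], array([133.5, 217.3]))]
(np.float64(302.3999912617388), np.float64(200.77883004465912)) (np.float64(264.0980464047803), np.float64(176.6752336869195))
(np.float64(265.63761920452623), np.float64(168.65147976972315)) (np.float64(276.0705231986088), np.float64(233.269839135913))
```

View pics/m10.png

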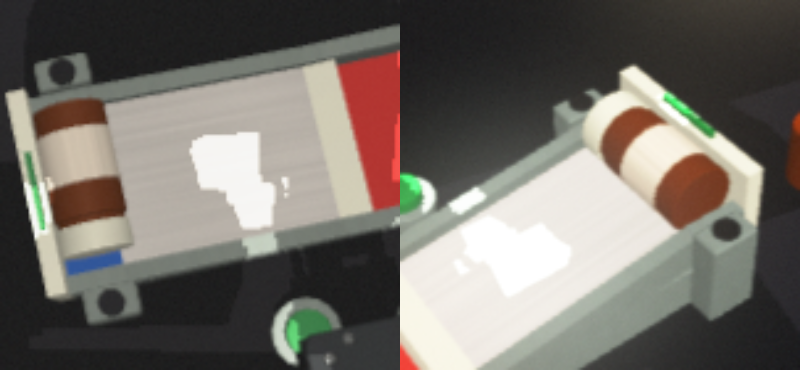

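```bash
python3 -c "
from station import *
print(finish_job())"
```

```text
the job is handed in; nothing more can be done
None
```

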